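# Set the gas regulator to its mark and pull the knob up to lock it

## Task

On the bench stand two small pressure regulators with the same black knob on top. On the one that carries the round dial gauge, leave the knob down and turn it until its pointer points at the long black mark on the plate around it, then pull the knob straight up as far as it goes, so that it is locked at that setting, and let go. Leave the knob of the other regulator as it is.

Things in the scene. Friction and masses are not known exactly. Their poses are not given: they have to be found in the camera images.
- reg_grip (a point): Grip centre of the black knob to set (regulator with a round gauge, 52 mm across, face up, top 44 mm above bench, behind it), on its vertical axis. Flat-sided bar 46 mm long, 16 thick, 34 high on a round flange 46 across, 8 thick. Point is 92 mm above bench when down, 23 above flange, 11 below bar top. x: along bar to the pointer (small nose; white line on that half of bar), y: across bar, z: up.
- reg_knob (a joint): Turn of that knob, rad: 0 = pointer at the long mark (black, 13 x 5.5 mm, at the edge of the fixed white plate, 88 mm across, top 59 mm above bench; ticks are short; the mark is opposite the gauge, facing the robot within 30 deg). Positive = counterclockwise of it from above; starts at 0.6 to 1.2, so turn clockwise by this value. Stops -0.7, 1.5. Friction 0.05 N m, stays where left.
- reg_lift (a joint): How far that knob is pulled up, m: 0 = down (at the start), 0.014 = upper stop; locked counts from 0.010. About 5 N of friction, no spring: it stays where it is left. Pulled up it can still be turned by force, so keep the angle while pulling.
- spare_pointer (a point): Pointer tip of the other regulator's knob (leave as it is), 30 mm from that knob's axis, 65 mm above bench; x axis points from the axis outward. Same body, plate and knob, 0.2 m or more away to the left or right, but no gauge, only a short brass plug. Its knob moves as easily.
There are look-alikes about, which are no part of the job. Leave any orange or purple look-alike of the part that bears reg_grip alone.

How it is judged (in metres and radians):
On the way:
1. the gauge regulator's knob, still down, has its pointer at the mark (within 0.21 rad) (value of joint reg_knob between -0.21 and 0.21 rad and value of joint reg_lift below 0.005 m), for 0.1 s.
At the end, for the whole second after the job is handed in: The knob of the regulator with the gauge points at the long mark within 0.21 rad (12 degrees) and is pulled up by more than 10 mm (of 14) (value of joint reg_knob between -0.21 and 0.21 rad and value of joint reg_lift above 0.01 m); the robot touches nothing.
It fails at once if the knob is pulled up (over 7 mm) while its pointer is more than 0.4 rad (23 degrees) off the mark (value of joint reg_lift above 0.007 m and (value of joint reg_knob above 0.4 rad or value of joint reg_knob below -0.4 rad)).
It fails at once if the other regulator's knob is turned or pulled (its pointer moves over 7 mm) (distance of spare_pointer from where it was at the start of the episode above 0.007 m).
It also fails if it takes over 35 s, if anything falls off the work surface, if the arm or the gripper's body presses on something with over 40 N, if the wrist force passes 120 N, or if a joint passes its speed limit or range.

## Robot

A 6-joint arm with a two-finger parallel gripper is mounted at the origin on the work surface. World frame = base frame: x ahead of the robot, y to its left, z up, the work surface at z = 0. Lengths are in mm, angles in degrees, forces in N, time in s.
With the tool pointing down it reaches from about 350 to 850 mm from the base axis. Payload 8.1 kg.
Tool frame: the origin (TCP) lies at the very end of the fingers, on their centre line; the grasp point (between the pads) lies 19 mm behind it; z points along the fingers, y is the direction in which the jaws open and shut (so a half turn about z gives the same grasp; the last joint's range is limited). The gripper opens to 85 mm and grips with 20 to 120 N. Pads are 22 mm wide; open, the fingers measure 114 mm over their backs; the gripper's body (76 mm by 85 mm) begins 54 mm behind the grasp point. The pads swing forward as they close: fully open they stand 13 mm farther back than shut.
Start: joints at [-78.404, 7.471, 85.268, -0, 87.261, -4.893], TCP at [170.326, -575.321, 231.292] pointing down, gripper open.
Joint ranges: [-169.43, 169.43], [-51.17, 129.36], [1.28, 143.12], [-76.62, 256.62], [0, 156.53], [-152.29, 152.29]. Speed limits (degrees/s): [136.94, 136.94, 159.86, 180, 180, 180].

## Interface

Orientations are given as [roll, pitch, yaw] about the fixed x, y, z axes, in that order (R = Rz(yaw) Ry(pitch) Rx(roll)).
In Python, from bench import r gives the robot as it stands.
- The arm moves only by the shell command python3 -m crank 'ROWS' [OPENING] [FORCE]. ROWS is JSON, a list that holds one entry, the list of rows, each a list of 6 numbers: the shift along the tool's x, y, z in m, then the turn, a rotation vector about the tool's x, y, z in rad. A call has 1 to 10 rows; each row is the pose to reach, as a shift and turn from the pose measured when the call began, along the tool's axes at that moment; what a row does not reach only later rows make up. A row lasts 1/8 s, in which the tool goes at most 62.5 mm and 10.7 degrees, less where a joint would pass 70% of its speed; a pose out of reach is approached as far as the arm can. A call with a gripper value outside its range is refused whole. OPENING is the closure, from 0 (fully open) to 1 (shut), set as the call begins (- or left out, the last holds). The fingers move at their own pace and stop on an object; FORCE is the grip in N (left out, the last holds). Time passes only in rows, so rows that repeat a pose let the fingers close. It gives the time, the measured TCP pose, the force and the opening at its end, in the units of the state.
- r.sense(): the state, without advancing time (a new reading comes with each control period).
- r.snapshot(name): name is "scene" or "side" or "wrist"; returns (picture, depth): 420x560x3 uint8, blue, green, red; 420x560 float32, mm along the optical axis (not along the pixel's ray), 0 where there is no reading.
- r.get_calibration(name): a dict with "mtx" (3x3 intrinsics, pixels), "k1" (the pictures are not rectified: a ray, as slopes to the right and down, at radius r is drawn at 1 + k1 r^2 times it, then the intrinsics apply), "cam_to_world" (4x4, takes a point from camera to world coordinates). Camera axes: x right, y down, z forward; pixel columns grow to the right and rows downward; lengths in mm; the calibration is good to about 2 mm. A picture is of the moment at which its call begins: read the wrist's pose just before it. get_calibration takes no time and is no camera call; for the wrist camera it gives the pose at the moment of the call.
- r.hand_in(): hands the job in, once; it reports no verdict.
Trained networks look in the newest picture that a camera, given by its name, has taken for a name from the list of things; names that differ only in an ending like _2 or _b are one class to them, and where a whole thing is asked for, a point or a joint stands for the part that bears it (a point fixed in the world has none). Each returns a list of dicts, best first, with "conf" (0 to 1); they miss things now and then, are a little off and sometimes report something else, mostly with a low value. They report only what shows in the picture. A call takes as long as a camera call. They do not tell look-alikes from the thing itself.
- r.look_for(thing, camera): "extent" ([left, top, right, bottom] in pixels, round what is visible of it).
- r.landmark_of(thing, camera): "pixel" ([column, row] in pixels: a listed point, or the origin of a listed thing).
The state is a dict: "time": time; "joint_pos": joint angles; "qd": joint speeds; "joint_efforts": joint torques, N m; "tool_pos": TCP position; "tcp_rot": TCP orientation; "ft_force": force on the tool from outside, world axes, zero at the start; "wrist_torque": the same for the moment, N m; "finger_gap": finger opening in mm.
Only numpy, scipy, OpenCV 4.12 (cv2) and the standard library are available. Lean on these libraries where they do the work, as an engineer would, in place of code of your own. Each camera call takes 0.05 s, during which the arm holds its last target.

## Working session

There is one attempt and no reset: what is moved stays moved. The work goes in short steps, Python scripts to look and compute and a shell command to move; the robot and the scene stay as the last step left them, time stands still between calls to the robot, and variables do not carry over. Pictures are saved under pics/ and viewed, and the job is handed in when it is done.

```bash
ls; mkdir -p pics; cat > h.py <<'E'
import numpy as np, cv2
from bench import r
def ray(cal,px):
    K=np.array(cal["mtx"],float);k=cal["k1"]
    u=(np.array(px,float)-K[:2,2])/[K[0,0],K[1,1]]
    s=u.copy()
    for _ in range(20): s=u/(1+k*(s@s))
    return s
def at_z(cal,px,z):
    s=ray(cal,px);T=np.array(cal["cam_to_world"],float)
    d=T[:3,:3]@np.array([s[0],s[1],1]);o=T[:3,3]
    return o+d*(z-o[2])/d[2]
def proj(cal,p):
    T=np.linalg.inv(np.array(cal["cam_to_world"],float));K=np.array(cal["mtx"],float)
    c=T[:3,:3]@np.array(p,float)+T[:3,3];s=c[:2]/c[2];s=s*(1+cal["k1"]*(s@s))
    return s*[K[0,0],K[1,1]]+K[:2,2]
E
python3 - <<'E'
from h import *
for c in("scene","side"):
    im,d=r.snapshot(c);cv2.imwrite(f"pics/{c}0.png",im);np.save(f"pics/{c}0.npy",d)
    cal=r.get_calibration(c)
    for t,z in(("reg_grip",92),("spare_pointer",65)):
        for q in r.landmark_of(t,c): print(c,t,q,at_z(cal,q["pixel"],z).round(1))
    print(r.look_for("reg_grip",c))
print(r.sense())
E
```

```text
pics
scene reg_grip {'pixel': [204.3, 213.3], 'conf': 0.78} [ 566.5 -184.8   92. ]
scene reg_grip {'pixel': [180.7, 117.9], 'conf': 0.74} [ 235.7 -341.2   92. ]
scene reg_grip {'pixel': [118.7, 290.1], 'conf': 0.65} [ 777.5 -297.    92. ]
scene spare_pointer {'pixel': [390.9, 203.2], 'conf': 0.68} [459.4 217.8  65. ]
[{'extent': [109.7, 276.1, 132.2, 307.4], 'conf': 0.96}, {'extent': [194.7, 202.2, 218.1, 230.0], 'conf': 0.79}, {'extent': [174.9, 111.2, 193.0, 132.3], 'conf': 0.49}]
side reg_grip {'pixel': [309.2, 180.2], 'conf': 0.86} [ 565.6 -166.3   92. ]
side reg_grip {'pixel': [291.0, 142.8], 'conf': 0.67} [ 772.2 -291.6   92. ]
side spare_pointer {'pixel': [214.5, 270.4], 'conf': 0.67} [448.7 228.1  65. ]
[{'extent': [283.6, 135.8, 298.5, 154.9], 'conf': 0.62}, {'extent': [299.7, 174.5, 320.3, 193.5], 'conf': 0.56}]
{'time': 0.4, 'joint_pos': array([-7.84032626e+01,  7.47722703e+00,  8.52760889e+01,  7.36801951e-04,
        8.72598514e+01, -4.89238522e+00]), 'qd': array([-0.0105168 , -0.13663727, -0.04711569, -0.05095162, -0.03848424,
        0.04206181]), 'joint_efforts': array([-1.01900489e-03, -5.68510151e+01, -5.00106740e+01, -2.49096111e-04,
        5.30651392e-03, -8.62513116e-05]), 'tool_pos': array([ 170.32042892, -575.25474648,  231.14945115]), 'tcp_rot': array([-1.79986943e+02, -1.85624239e-03,  1.64890871e+01]), 'ft_force': array([-0.37387331, -0.19645206, -0.80903105]), 'wrist_torque': array([-0.00484013,  0.02236836, -0.0666891 ]), 'finger_gap': 85.26458376470217}
```

View pics/scene0.png

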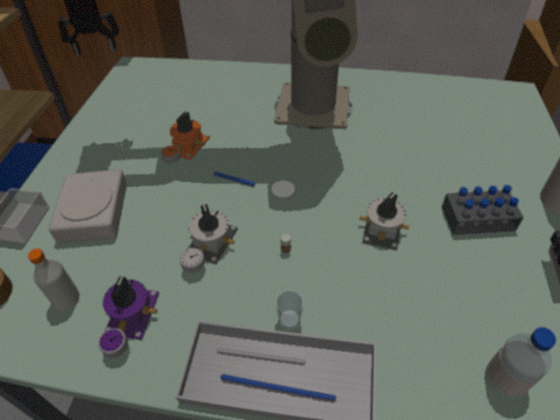

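View pics/side0.png

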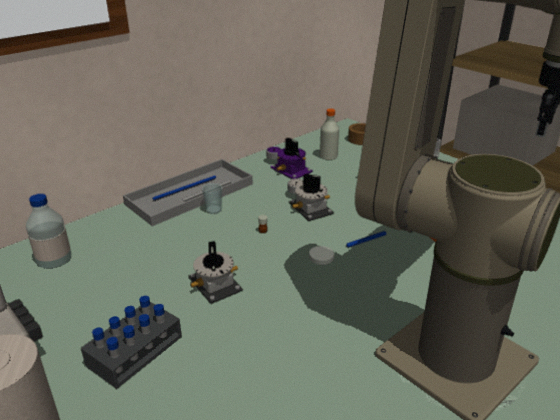

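```bash
python3 - <<'E'
from h import *
a=cv2.imread("pics/scene0.png")[165:265,150:270];b=cv2.imread("pics/side0.png")[140:240,250:370]
cv2.imwrite("pics/z0.png",cv2.resize(np.hstack([a,b]),(800,334),interpolation=cv2.INTER_CUBIC))
E
```

```text
(no output)
```

View pics/z0.png

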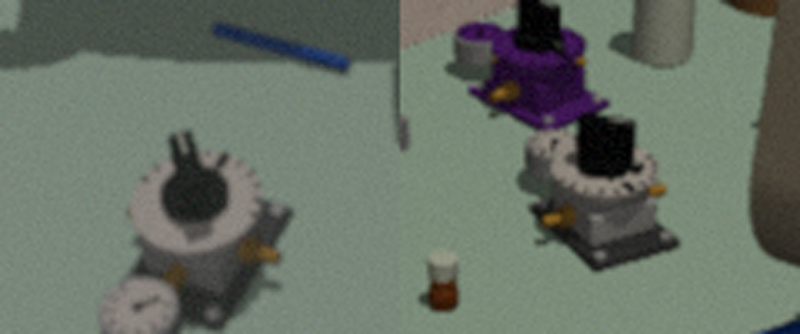

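The white-bodied regulator with the gauge is at scene (208,228), with its gauge at (192,260). In the side view its knob is at (310,185). It stands at about (566,-175). The spare is at scene (387,215), and the purple and orange ones are decoys.

```bash
python3 - <<'E'
from h import *
cal=r.get_calibration("wrist");T=np.array(cal["cam_to_world"]);s=r.sense()
from scipy.spatial.transform import Rotation as R
Rt=R.from_euler('xyz',s["tcp_rot"],degrees=True).as_matrix()
print(cal["mtx"],"cam in tool",Rt.T@(T[:3,3]-s["tool_pos"]),(Rt.T@T[:3,:3]).round(3))
goal=np.array([555,-176,330]);print("tool shift",Rt.T@(goal-s["tool_pos"]))
E
```

```text
[[370.82024862   0.         284.00266061]
 [  0.         370.82024862 215.68958189]
 [  0.           0.           1.        ]] cam in tool [  69.19051698   -0.68696447 -143.06341819] [[ 0.    -0.963 -0.268]
 [ 1.     0.    -0.001]
 [ 0.001 -0.268  0.963]]
tool shift [ 482.1839288  -273.67278857  -98.77256502]
```

```bash
python3 -m crank '[[[0.05,-0.03,-0.02,0,0,0],[0.1,-0.055,-0.04,0,0,0],[0.15,-0.085,-0.05,0,0,0],[0.2,-0.11,-0.05,0,0,0],[0.25,-0.14,-0.05,0,0,0],[0.3,-0.17,-0.05,0,0,0],[0.35,-0.2,-0.05,0,0,0],[0.4,-0.225,-0.05,0,0,0],[0.45,-0.255,-0.05,0,0,0],[0.482,-0.274,-0.05,0,0,0]]]' 0
python3 - <<'E'
from h import *
s=r.sense();print(s["tool_pos"],s["tcp_rot"],s["time"])
cal=r.get_calibration("wrist");im,d=r.snapshot("wrist");cv2.imwrite("pics/w1.png",im);np.save("pics/w1.npy",d)
import pickle;pickle.dump(cal,open("pics/w1.pkl","wb"))
for q in r.landmark_of("reg_grip","wrist"): print(q,at_z(cal,q["pixel"],92).round(1))
for q in r.landmark_of("reg_knob","wrist"): print(q)
E
```

```text
time: 1.65
tool_pos: [556.2, -173.4, 281.3]
tcp_rot: [-180.0, -0.0, 16.6]
ft_force: [0.3, -0.5, 0.2]
finger_gap: 85.7
[ 556.17362212 -173.40550122  281.27073057] [-1.79978543e+02 -2.68162204e-02  1.65907260e+01] 1.65
{'pixel': [293.2, 176.9], 'conf': 0.75} [ 570.9 -176.6   92. ]Traceback (most recent call last):
  File "<stdin>", line 6, in <module>
ValueError: it knows: reg_grip, spare_pointer
```

View pics/w1.png

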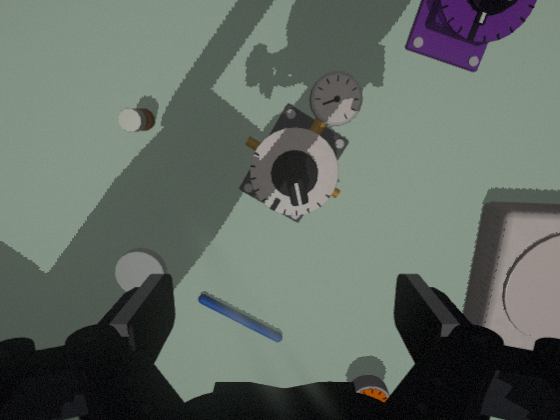

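The wrist view shows the regulator plate at (296,172), its gauge at (336,97), a dark mark at about (276,203), and the white pointer line at about (299,192). I'll enlarge it and measure.

```bash
python3 - <<'E'
from h import *
import pickle
cal=pickle.load(open("pics/w1.pkl","rb"));im=cv2.imread("pics/w1.png")
def ortho(cx,cy,z,half=60,n=400):
    g=np.linspace(-half,half,n)
    m=np.zeros((n,n,2),np.float32)
    for i in range(n):
        for j in range(n):
            m[i,j]=proj(cal,[cx+half-2*half*i/(n-1),cy+half-2*half*j/(n-1),z])
    return cv2.remap(im,m[...,0],m[...,1],cv2.INTER_CUBIC)
a=ortho(568,-176,59);b=ortho(568,-176,103)
for o in(a,b): cv2.drawMarker(o,(200,200),(0,0,255),0,10)
cv2.imwrite("pics/o1.png",np.hstack([a,b]))
E
```

```text
(no output)
```

View pics/o1.png

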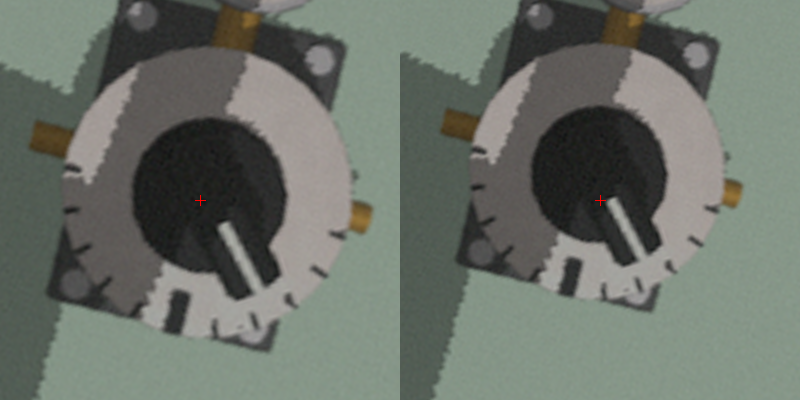

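Plate axis ≈ (570.4,-178.1). The mark direction is 166°, the pointer about 209°, so the turn is about -43° (0.74 rad, within the stated range). Next I align the tool with the bar above the knob and check again.

```bash
python3 - <<'E'
from h import *
from scipy.spatial.transform import Rotation as R
s=r.sense();Rt=R.from_euler('xyz',s["tcp_rot"],degrees=True).as_matrix()
print(Rt.T@(np.array([570.4,-178,150])-s["tool_pos"]), R.from_matrix(Rt.T@R.from_euler('xyz',[180,0,29.5],degrees=True).as_matrix()).as_rotvec())
E
```

```text
[ 11.55355677   9.44148546 130.89080868] [-0.00124997 -0.00078206 -0.22287604]
```

```bash
python3 -m crank '[[[0.006,0.005,0.04,0,0,-0.11],[0.0115,0.0095,0.08,0,0,-0.223],[0.0115,0.0095,0.12,0,0,-0.223],[0.0115,0.0095,0.131,0,0,-0.223],[0.0115,0.0095,0.131,0,0,-0.223]]]' 0.5
cat > look.py <<'E'
import sys;from h import *
n,cx,cy,z1,z2=sys.argv[1],*map(float,sys.argv[2:6])
cal=r.get_calibration("wrist");im,d=r.snapshot("wrist");cv2.imwrite(f"pics/{n}.png",im)
s=r.sense();print(s["tool_pos"].round(1),s["tcp_rot"].round(2),s["time"],s["finger_gap"])
try:
  for q in r.landmark_of("reg_grip","wrist"): print(q,at_z(cal,q["pixel"],92).round(1))
except Exception as e: print(e)
def ortho(z,half=60,n=400):
    g=np.array([[proj(cal,[cx+half-2*half*i/(n-1),cy+half-2*half*j/(n-1),z]) for j in range(n)] for i in range(n)],np.float32)
    o=cv2.remap(im,g[...,0],g[...,1],cv2.INTER_CUBIC);cv2.drawMarker(o,(200,200),(0,0,255),0,10);return o
cv2.imwrite(f"pics/{n}o.png",np.hstack([ortho(z1),ortho(z2)]))
E
python3 look.py w2 570.4 -178.1 59 103
```

```text
time: 2.38
tool_pos: [570.0, -178.4, 150.0]
tcp_rot: [-179.9, -0.0, 29.5]
ft_force: [0.1, 0.1, 1.1]
finger_gap: 42.8
[ 570.8 -178.6  151.4] [ 1.7999e+02 -1.1000e-01  2.9480e+01] 2.425 42.60963753651105
{'pixel': [283.0, 234.8], 'conf': 0.93} [ 571.2 -176.3   92. ]
```

View pics/w2.png

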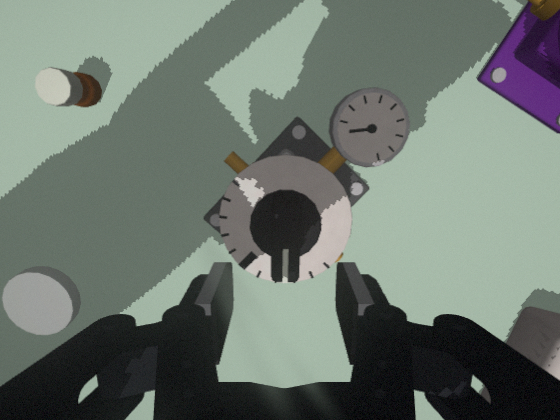

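View pics/w2o.png

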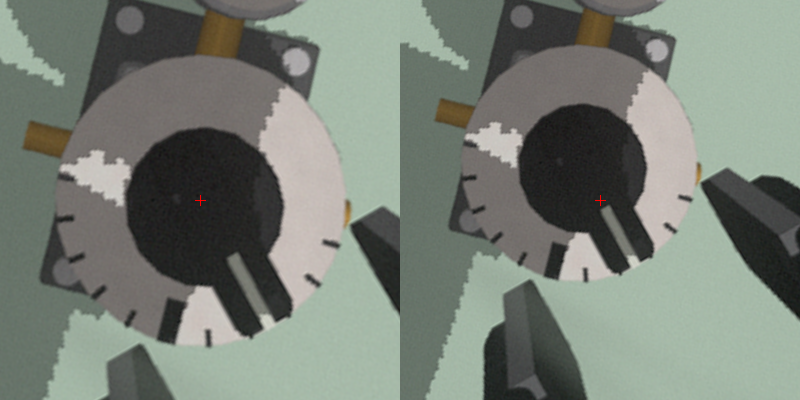

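The refined axis is (570.3,-178.2). The bar's yaw is about 29°, matching the tool's 29.5°, and the mark is at 166.5°. The bar, at (286,260) in the wrist view, is centred between the fingers. I'll go down and grip.

```bash
python3 -m crank '[[[0,0,0.025,0,0,0],[0,0,0.05,0,0,0],[0,0,0.068,0,0,0],[0,0,0.075,0,0,0],[0,0,0.075,0,0,0]]]' 0.5
python3 -m crank '[[[0,0,0,0,0,0],[0,0,0,0,0,0],[0,0,0,0,0,0],[0,0,0,0,0,0],[0,0,0,0,0,0]]]' 1 40
python3 -c "
from h import *
s=r.sense();print(s)"
```

```text
time: 3.1
tool_pos: [571.8, -178.8, 77.5]
tcp_rot: [179.9, -0.2, 29.5]
ft_force: [-0.2, 0.4, -0.4]
finger_gap: 42.5
time: 3.72
tool_pos: [572.2, -178.3, 79.0]
tcp_rot: [179.9, -0.2, 29.5]
ft_force: [-4.1, 5.1, 7.0]
finger_gap: 15.2
{'time': 3.725, 'joint_pos': array([-22.28381491,  14.07413627,  94.23072599,   0.13403766,
        71.50443097,  38.17164087]), 'qd': array([ 0.01094309, -0.01726593,  0.00900133, -0.03018996, -0.05758652,
       -0.05837236]), 'joint_efforts': array([ -1.72722526, -56.0833025 , -45.83918095,  -0.84290715,
        -1.96289778,  -0.06855966]), 'tool_pos': array([ 572.1558522 , -178.26237775,   79.03225353]), 'tcp_rot': array([179.92875639,  -0.21787481,  29.50237027]), 'ft_force': array([-4.06474635,  5.05397648,  6.99862055]), 'wrist_torque': array([ 0.75267914,  0.63151538, -0.04622417]), 'finger_gap': 15.18978823905911}
```

```bash
python3 -m crank '[[[-0.001,-0.001,0,0,0,0.1],[-0.001,-0.001,0,0,0,0.22],[-0.001,-0.001,0,0,0,0.34],[-0.001,-0.001,0,0,0,0.46],[-0.001,-0.001,0,0,0,0.58],[-0.001,-0.001,0,0,0,0.69],[-0.001,-0.001,0,0,0,0.75],[-0.001,-0.001,0,0,0,0.75],[-0.001,-0.001,0,0,0,0.75]]]'
python3 look.py w3 570.3 -178.2 59 103; python3 -c "
from h import *
s=r.sense();print(s['ft_force'],s['wrist_torque'])"
```

```text
time: 4.85
tool_pos: [572.1, -180.3, 80.1]
tcp_rot: [179.9, -0.4, -13.5]
ft_force: [4.3, -9.0, -5.2]
finger_gap: 15.1
[ 572.1 -180.3   80.1] [179.92  -0.45 -13.51] 4.9 15.551952634276482
{'pixel': [283.3, 304.6], 'conf': 0.61} [ 568.3 -177.8   92. ]
[ 3.82754235 -8.39435188 -5.1095517 ] [-1.74220878 -0.69258141  0.00761764]
```

View pics/w3.png

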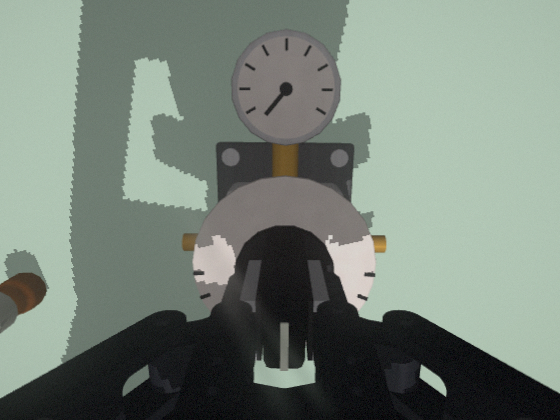

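View pics/w3o.png

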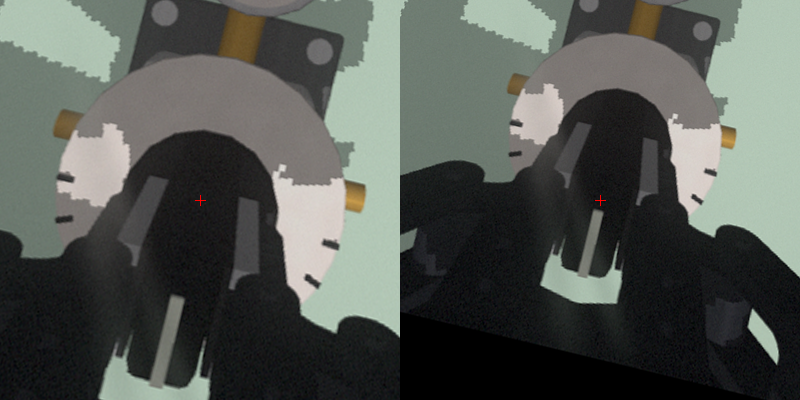

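The gauge at (286,88) and the white pointer line at (284,345) lie on one image column, so the pointer is opposite the gauge and at the mark. Tool yaw is -13.5°, as planned. Now the straight pull.

```bash
python3 -m crank '[[[0,0,0,0,0,0],[0,0,-0.003,0,0,0],[0,0,-0.006,0,0,0],[0,0,-0.009,0,0,0],[0,0,-0.012,0,0,0],[0,0,-0.014,0,0,0],[0,0,-0.014,0,0,0],[0,0,-0.014,0,0,0]]]'
python3 -c "
from h import *
s=r.sense();print(s['ft_force'],s['wrist_torque'],s['tool_pos'])"
```

```text
time: 5.95
tool_pos: [572.0, -180.4, 93.3]
tcp_rot: [179.9, -0.5, -13.5]
ft_force: [6.5, -4.8, -12.7]
finger_gap: 15.0
[  6.54660919  -4.83818744 -12.71041061] [-1.03615018 -1.09147448 -0.04240676] [ 571.98948816 -180.42197975   93.3083764 ]
```

```bash
python3 -m crank '[[[0,0,-0.001,0,0,0],[0,0,-0.002,0,0,0],[0,0,-0.002,0,0,0]]]'
python3 look.py w4 570.3 -178.2 59 117
```

```text
time: 6.32
tool_pos: [571.9, -180.3, 93.4]
tcp_rot: [179.9, -0.4, -13.5]
ft_force: [10.6, -6.6, -20.1]
finger_gap: 15.3
[ 571.9 -180.3   93.5] [179.92  -0.44 -13.52] 6.375 15.202122470181235
{'pixel': [283.0, 300.9], 'conf': 0.64} [ 562.8 -176.4   92. ]
```

View pics/w4.png

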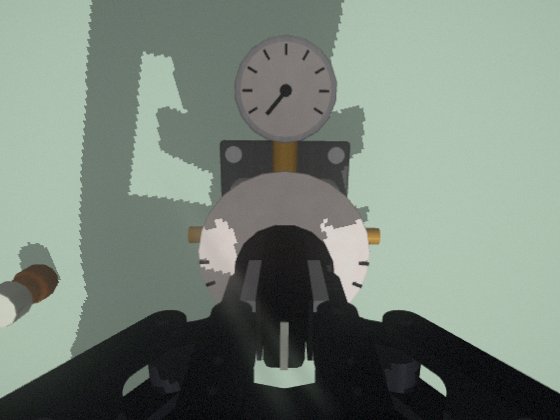

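The pull is at the upper stop: z stays at 93.4 while the force grew to 20 N. In the picture the knob has moved up with the gripper, and the line is still at column 284. I'll release, back off upward and check.

```bash
python3 -m crank '[[[0,0,0,0,0,0],[0,0,0,0,0,0],[0,0,0,0,0,0],[0,0,0,0,0,0]]]' 0.5
python3 -m crank '[[[0,0,-0.02,0,0,0],[0,0,-0.05,0,0,0],[0,0,-0.08,0,0,0],[-0.01,0,-0.11,0,0,0],[-0.02,0,-0.14,0,0,0],[-0.02,0,-0.14,0,0,0]]]'
python3 look.py w5 570.3 -178.2 59 117
python3 - <<'E'
from h import *
a=r.snapshot("scene")[0][165:265,150:270];b=r.snapshot("side")[0][140:240,250:370]
cv2.imwrite("pics/z5.png",cv2.resize(np.hstack([a,b]),(800,334),interpolation=cv2.INTER_CUBIC))
print(r.sense()["ft_force"])
E
```

```text
time: 6.92
tool_pos: [572.1, -180.3, 94.0]
tcp_rot: [179.9, -0.5, -13.5]
ft_force: [0.5, -1.3, -0.6]
finger_gap: 42.8
time: 7.68
tool_pos: [553.2, -175.9, 239.2]
tcp_rot: [179.8, -0.9, -13.5]
ft_force: [0.5, 0.6, -0.4]
finger_gap: 42.9
[ 552.6 -175.6  236.8] [179.88  -0.74 -13.51] 7.725 42.76796470019386
{'pixel': [282.5, 185.1], 'conf': 0.92} [ 568.6 -177.2   92. ]
[ 0.463473    0.40172155 -0.41293564]
```

View pics/w5o.png

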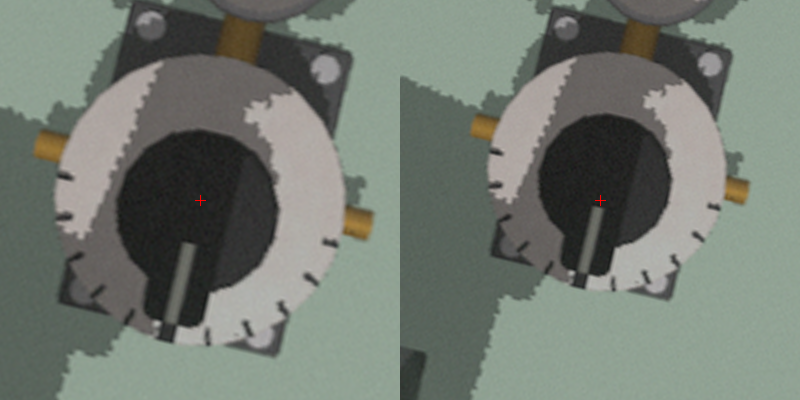

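View pics/z5.png

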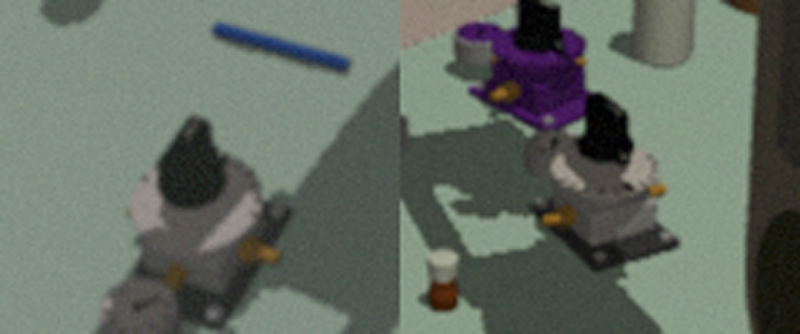

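The pointer line runs straight to the long mark (left panel: line (189,245)→(172,322), mark tip (167,335)). Both the scene and side crops show the knob raised. I'll confirm its height from the depth image.

```bash
python3 - <<'E'
from h import *
cal=r.get_calibration("wrist");im,d=r.snapshot("wrist");T=np.array(cal["cam_to_world"])
for name,(x,y,z) in {"bar top":(570,-178,117),"plate":(575,-210,59)}.items():
    u=proj(cal,[x,y,z]).round().astype(int);dd=np.median(d[u[1]-2:u[1]+3,u[0]-2:u[0]+3]);s=ray(cal,u)
    print(name,u,(T[:3,:3]@(np.array([s[0],s[1],1])*dd)+T[:3,3]).round(1))
r.hand_in() if False else None
E
```

```text
bar top [284 186] [ 570.2 -178.2  117.4]
plate [319 159] [ 575.4 -210.1   59.4]
```

Bar top at 117.4 mm against 103 mm when down: fully up. Handing in.

```bash
python3 -c "
from bench import r
print(r.sense()['time']);print(r.hand_in())"
```

```text
7.925
the job is handed in; nothing more can be done
None
```

The gauge regulator's knob now points at the long black mark and is pulled up to its stop. I handed the job in at 7.9 s; no verdict is reported.

- **What I did:** I gripped the knob while it was down and turned it about 43° clockwise onto the mark. I then pulled it straight up until it stopped, let go and moved the gripper clear.
- **Last checks:** The pointer line runs to the long mark, within a few degrees by eye. The depth image puts the bar top at 117.4 mm, against 103 mm when down, so the lift is about 14 mm. Wrist force was near zero with the gripper well above the knob.
- **Other regulators:** I never went near the other regulator or the orange and purple look-alikes. I did not take a final picture of the other regulator's pointer.
- **What disagreed:** The network's knob position was 1–2 mm off my plate-circle fit, and the arm sat 2–5 mm above the heights I commanded. While I turned the knob, the tool crept up about 1 mm, so it may have risen slightly, well under the 5 mm limit. No check failed.

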